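# Hang the pan scraper on the swing-out hook

### The job

Two wooden pan scrapers stand drying in the white slotted block. First swing the folded steel hook of the utensil stand out, away from its post, until it comes up against its stop (straight out from the front of the post), then take the scraper that has a hole in its handle and hang it on that hook by the hole so that it hangs freely, with the hook still fully out. Leave the other scraper in its slot and do not disturb the mug, the salt mill or the lemon.

Things in the scene. Friction and masses are not known exactly. Their poses are not given: they have to be found in the camera images.
- stand: Fixed utensil stand: steel base plate 120x120 mm, 12 mm thick, and an upright wooden post 22 mm (x) by 36 mm (y), its top 215 mm above the worktop. Origin: centre of the underside. Its front is -x of its own frame; the hook hinge is in front of the post, 22 mm to -x of the origin and 190 mm up.
- hook (a joint): Hinge of the steel hook about the vertical. 0: folded sideways, pointing to the stand's +y; grows counter-clockwise seen from above to 1.571 at the stop, where the hook points straight out to the stand's -x. Stiff (some 0.04 N m of friction), it stays where it is left. Starts between 0 and 0.5.
- hook_hinge (a point): On the hinge axis at the height of the hook bar's axis, 190 mm above the worktop. Axes of this and the other hook points turn with the hook: y along the bar from hinge to tip, z up. The hinge barrel has a radius of 7 mm; the two small lugs holding it reach 16 mm above and below the bar's axis and 7 mm in front of the hinge axis.
- hook_seat (a point): On the axis of the hook bar, 42 mm from the hinge: a good place to hang something. The bar is round, 8 mm thick, level, straight from the hinge to 76 mm out.
- hook_tip (a point): Centre of the round end of the upturned lip, 83 mm from the hinge along the bar and 6 mm above the bar's axis (metal reaches 10 mm above the bar's axis and 87 mm from the hinge).
- caddy: Fixed white block 120 mm (x) by 170 mm (y) by 45 mm high with two upright slots 8.5 mm (x) by 74 mm (y), 36 mm deep (slot floor 9 mm above the worktop), centred at (-28, -34) mm and (28, 34) mm of its frame. Origin: centre of the underside.
- scraper: Light wooden pan scraper with a round hole in its head, standing on its blade in one slot; about 90 g. Origin: centre of its lower edge; z up along the handle, y across its width, x through its thickness. Blade 70 mm wide, 6 thick, z = 0 to 60; handle 28 wide, 10 thick; square head 38 mm wide, 10 thick, z = 113 to 151, hole through it along x.
- eye (a point): Centre of the hole, 24 mm across, in the scraper's head, 132 mm above its lower edge. Hole axis = x of the scraper; the head's side edges are 19 mm to either side along y. A half turn about z makes no difference.
- plain_scraper: Same scraper but with a solid head without a hole, standing in the other slot. Same size and origin. To be left there.
- mug: Blue and white mug, 92 mm high, standing to the right of the stand. Bystander. Origin: centre of the underside.
- salt_mill: Salt mill, 44 mm wide, 90 mm high, standing to the right of the white block, nearer the robot. Bystander. Origin: centre of the underside.
- lemon: Lemon, 71x53x51 mm, lying between the stand and the sink. Bystander. Origin: centre of the underside.
Not all that is in view belongs to the job. What is shaped like the scraper but pink is not meant.

How it is judged:
On the way, in this order (a step that is already met when the one before it is completed fails the run):
1. the hook is swung fully out to its stop (within about 5 degrees) while the scraper still stands in its slot (value of joint hook above 1.48 rad and distance of scraper from where it was at the start of the episode below 0.03 m), for 0.2 s.
2. the hook runs through the hole of the scraper (x of eye in the frame of hook_seat between -0.009 and 0.009 m and y of eye in the frame of hook_seat between -0.032 and 0.034 m and z of eye in the frame of hook_seat between -0.012 and 0.012 m), for 0.2 s.
At the end, for the whole second after the job is handed in: Holed scraper at rest, upright within 0.3 rad, hung behind the lip: hole centre 10 to 76 mm out along the bar, within 7 mm sideways, 3 to 12 mm below its axis; hook within 0.12 rad of its stop; other scraper moved under 25 mm; mug, salt mill, lemon under 30 mm (x of eye in the frame of hook_seat between -0.007 and 0.007 m and y of eye in the frame of hook_seat between -0.032 and 0.034 m and z of eye in the frame of hook_seat between -0.012 and -0.003 m and value of joint hook above 1.45 rad and angle between scraper's own z axis and vertical below 0.3 rad and linear speed of scraper below 0.03 m/s and angular speed of scraper below 0.4 rad/s and distance of plain_scraper from where it was at the start of the episode below 0.025 m and distance of each of mug, salt_mill, lemon from where it was at the start of the episode below 0.03 m); the robot touches nothing.
It fails at once if the other scraper is pulled out of its slot or moved by more than 25 mm (distance of plain_scraper from where it was at the start of the episode above 0.025 m).
It fails at once if the mug, the salt mill or the lemon is moved by more than 30 mm (distance of any of mug, salt_mill, lemon from where it was at the start of the episode above 0.03 m).
It also fails if it takes over 58 s, if anything falls off the work surface, if the arm or the gripper's body presses on something with over 40 N, if the wrist force passes 120 N, or if a joint passes its speed limit or range.

### The arm

A 6-joint arm with a two-finger parallel gripper is mounted at the origin on a cart in front of the work surface, level with it; the furniture and walls round the work are solid. World frame = base frame: x ahead of the robot, y to its left, z up, the work surface at z = 0. Lengths are in m, angles in rad, forces in N, time in s.
With the tool pointing down it reaches from about 0.375 to 0.975 m from the base axis. Payload 3.8 kg.
Tool frame: the origin (TCP) lies at the very end of the fingers, on their centre line; the grasp point (between the pads) lies 19 mm behind it (arm.grip_depth is the distance from the TCP to the grasp point, in m); z points along the fingers, y is the line along which they close (so a half turn about z gives the same grasp; the last joint's range is limited). The gripper opens to 88 mm and grips with 3 to 60 N. Pads are 18 mm wide; open, the fingers measure 123 mm over their backs; the gripper's body (75 mm by 187 mm) begins 45 mm behind the grasp point.
Start: joints at [-1.14, 0.264, 1.604, -0, 1.274, -0.037], TCP at [0.304, -0.602, 0.239] pointing down, gripper open.
Joint ranges: [-2.63, 2.63], [-0.94, 2.18], [0.31, 2.57], [-1.31, 4.45], [0, 2.66], [-2.55, 2.55]. Speed limits (rad/s): [2.57, 2.57, 3.14, 3.14, 3.14, 3.14].

### API

Orientations are given as [roll, pitch, yaw] about the fixed x, y, z axes, in that order (R = Rz(yaw) Ry(pitch) Rx(roll)).
In Python, from plant import arm gives the robot as it stands.
- The arm moves only by the shell command python3 -m pendant 'ROWS'. ROWS is JSON, a list of rows, each a list of 3 entries, a list of its own where there are three numbers: the turn, a rotation vector about the tool's x, y, z in degrees, then the shift along the tool's x, y, z in m, then the closure, from -1 (fully open) to 1 (shut). In form: [[[rx, ry, rz], [x, y, z], claw], ...]. A call has exactly 8 rows; each row is the pose to reach, as a shift and turn from the pose commanded when the call began, along the tool's axes at that moment; what a row does not reach only later rows make up. A row lasts 1/12 s, in which the tool goes at most 41.7 mm and 7.16 degrees, less where a joint would pass 70% of its speed; a pose out of reach is approached as far as the arm can. A call with a gripper value outside its range is refused whole. The fingers move at their own pace and stop on an object; the grip force is fixed at half the most. Time passes only in rows, so rows that repeat a pose let the fingers close, or fill a call up. It gives the time, the measured TCP pose, the force, the opening and the grip force at its end, in the units of the state.
- arm.observe(): the state, without advancing time (a new reading comes with each control period).
- arm.grab_frame(name): name is "scene" or "top" or "wrist"; returns a dict with "pixels" (420x560x3 uint8, red, green, blue), "depth" (420x560 float32, m along the optical axis (not along the pixel's ray), 0 where there is no reading), "mtx" (3x3 intrinsics, pixels), "R" (3x3) and "t" (3): a world point X has camera coordinates R X + t. Camera axes: x right, y down, z forward; pixel columns grow to the right and rows downward; lengths in m; the calibration is good to about 2 mm. A picture is of the moment at which its call begins.
- arm.close_job(): hands the job in; it is judged then, once.
The state is a dict: "time": time; "joint_pos": joint angles; "qd": joint speeds; "joint_efforts": joint torques, N m; "tcp_pos": TCP position; "tcp_rot": TCP orientation; "ft_force": force on the tool from outside, world axes, zero at the start; "moment": the same for the moment, N m; "grip_width": finger opening in m; "finger_force": force on a finger pad.
Only numpy, scipy, OpenCV 4.12 (cv2) and the standard library are available. Lean on these libraries where they do the work, as an engineer would, in place of code of your own. Each camera call takes 0.05 s, during which the arm holds its last target. There are 200 camera calls.

## Working session

There is one attempt and no reset: what is moved stays moved. The work goes in short steps, Python scripts to look and compute and a shell command to move; the robot and the scene stay as the last step left them, time stands still between calls to the robot, and variables do not carry over. Pictures are saved under pics/ and viewed, at most 10 in all, crops included, and the job is handed in when it is done.

```bash
mkdir -p pics; ls; cat > h.py <<'E'
import numpy as np, cv2
from plant import arm
def grab(n):
    f=arm.grab_frame(n); return f
def save(f,p): cv2.imwrite(p,cv2.cvtColor(f["pixels"],cv2.COLOR_RGB2BGR))
def cloud(f):
    K,R,t,d=f["mtx"],np.array(f["R"]),np.array(f["t"]),f["depth"]
    v,u=np.mgrid[:d.shape[0],:d.shape[1]]
    c=np.stack([(u-K[0][2])/K[0][0]*d,(v-K[1][2])/K[1][1]*d,d],-1)
    P=(c-t)@R; P[d==0]=np.nan
    return P
E
python3 - <<'E'
from h import *
for n in ("scene","top"):
    f=grab(n); save(f,f"pics/{n}0.png"); np.savez(f"{n}0.npz",**f)
    print(n,np.round(f["mtx"],1).tolist(),(-np.array(f["R"]).T@f["t"]).round(3))
print(arm.observe())
E
```

```text
pics
scene [[482.1, 0.0, 288.3], [0.0, 482.1, 203.5], [0.0, 0.0, 1.0]] [-0.049  0.831  0.909]
top [[537.3, 0.0, 274.5], [0.0, 537.3, 212.7], [0.0, 0.0, 1.0]] [ 0.324 -0.047  1.336]
{'time': 0.1, 'joint_pos': array([-1.13988794e+00,  2.64689252e-01,  1.60525712e+00, -2.94987890e-05,
        1.27372168e+00, -3.69047354e-02]), 'qd': array([-0.00067979,  0.00058368, -0.00421119,  0.000724  ,  0.00253224,
        0.00184675]), 'joint_efforts': array([ 1.59949263e-04, -5.03620291e+01, -3.58070719e+01,  7.30992272e-02,
        2.33326724e-02, -4.15425757e-05]), 'tcp_pos': array([ 0.30409176, -0.60188062,  0.23749419]), 'tcp_rot': array([-3.13951763e+00, -4.84052030e-05,  4.67821732e-01]), 'ft_force': array([ 0.74359461, -0.36230858,  0.57439885]), 'moment': array([-0.01719636,  0.01127392,  0.0757319 ]), 'finger_force': 0.0, 'grip_width': 0.08810632172376648}
```

View pics/scene0.png

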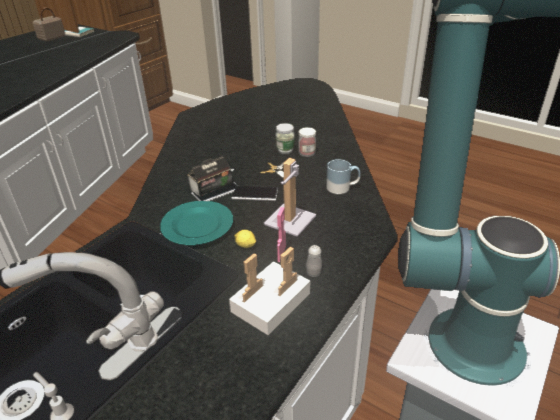

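View pics/top0.png

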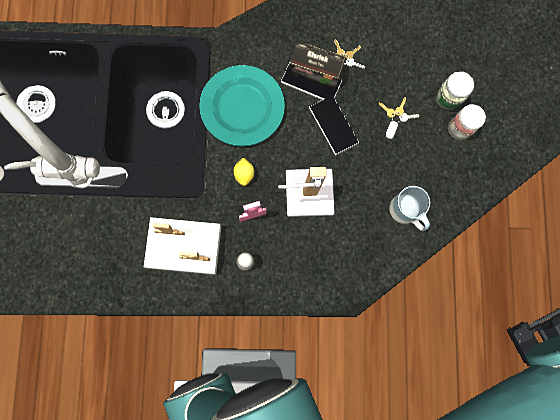

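The scene view shows the caddy at about (270,297), with scrapers at (250,275) and (287,268). There is a pink lookalike at (281,235), and the stand is at (290,190) with its hook near (287,172). In the top view the scrapers are at (168,229) and (194,256), and the stand is at (310,190). I'll enlarge both.

```bash
python3 - <<'E'
import cv2,numpy as np
s=cv2.imread("pics/scene0.png");t=cv2.imread("pics/top0.png")
a=cv2.resize(s[145:335,220:345],None,fx=3.1,fy=3.1,interpolation=cv2.INTER_CUBIC)
b=cv2.resize(t[155:285,140:345],None,fx=2,fy=2,interpolation=cv2.INTER_CUBIC)
o=np.zeros((600,800,3),np.uint8);o[:a.shape[0],:a.shape[1]]=a[:600];o[:b.shape[0],390:390+b.shape[1]]=b[:,:410]
c=cv2.resize(t[160:220,270:340],None,fx=5,fy=5,interpolation=cv2.INTER_CUBIC);o[280:580,400:750]=c
cv2.imwrite("pics/crop1.png",o)
from h import cloud
f=np.load("top0.npz");P=cloud(f);g=np.load("scene0.npz");Q=cloud(g)
for p in [(168,229),(194,256),(310,190),(318,172),(285,187),(253,211),(245,260),(243,171),(408,205),(200,225)]: print(p,P[p[1],p[0]].round(3))
for p in [(250,258),(287,252),(290,162),(287,175),(281,210)]: print('s',p,Q[p[1],p[0]].round(3))
E
```

```text
(168, 229) [0.497 0.172 0.134]
(194, 256) [0.436 0.109 0.144]
(310, 190) [ 0.609 -0.152  0.075]
(318, 172) [ 0.619 -0.158  0.209]
(285, 187) [ 0.588 -0.088  0.19 ]
(253, 211) [ 0.549 -0.017  0.099]
(245, 260) [ 0.435 -0.002  0.093]
(243, 171) [0.658 0.011 0.049]
(408, 205) [ 0.592 -0.406  0.01 ]
(200, 225) [0.521 0.111 0.047]
s (250, 258) [0.497 0.188 0.162]
s (287, 252) [0.438 0.123 0.161]
s (290, 162) [ 0.611 -0.151  0.215]
s (287, 175) [ 0.613 -0.138  0.178]
s (281, 210) [ 0.553 -0.02   0.15 ]
```

View pics/crop1.png

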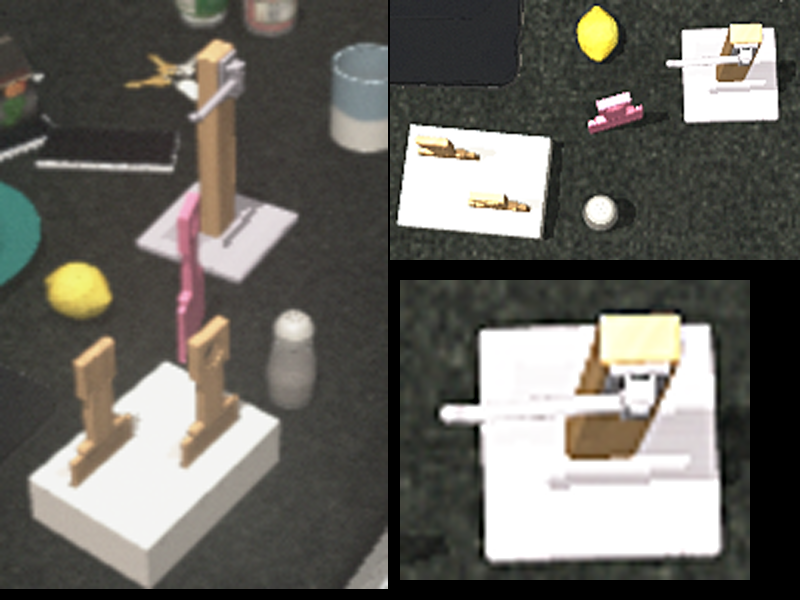

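Candidates in the scene view:
- (250,258): solid head, so this is the plain scraper.
- (287,252): a hole is visible in its head, so this is the one meant.
- (281,210): pink, not meant.

The enlarged crop confirms the hole at about (215,350). The hook is folded toward world +y with its tip near top-view (279,187). Next I'll measure these accurately.

```bash
cat > m.py <<'E'
from h import *
def rect(P,m,tag):
    p=P[m][:,:2].astype(np.float32)*1000
    r=cv2.minAreaRect(p); print(tag,m.sum(),"c",np.round(r[0],1),"size",np.round(r[1],1),"ang",round(r[2],2),"med",np.round(np.median(P[m],0)*1000,1))
if __name__=="__main__":
  for n in ("top","scene"):
    P=cloud(np.load(n+"0.npz")); x,y,z=P[...,0],P[...,1],P[...,2]
    def box(x0,x1,y0,y1,z0,z1): return (x>x0)&(x<x1)&(y>y0)&(y<y1)&(z>z0)&(z<z1)
    print(n,"table z",np.nanmedian(z[box(.4,.8,-.4,.3,-.02,.02)]))
    rect(P,box(.52,.72,-.25,-.06,.007,.018),"plate")
    rect(P,box(.57,.65,-.2,-.1,.208,.222),"posttop")
    m=box(.5,.625,-.13,-.03,.175,.205); rect(P,m,"hook")
    if m.sum()>5: print(cv2.fitLine(P[m][:,:2].astype(np.float32),cv2.DIST_HUBER,0,.01,.01).ravel())
    rect(P,box(.35,.6,0.02,.26,.038,.05),"caddytop")
    rect(P,box(.40,.465,.06,.17,.12,.19),"holed head")
    rect(P,box(.47,.54,.12,.25,.12,.19),"plain head")
    rect(P,box(.40,.465,.05,.17,.053,.1),"holed low")
    rect(P,box(.5,.6,-.06,.05,.03,.19),"pink")
E
python3 m.py
```

```text
top table z 0.00013789985524638738
plate 1541 c [ 624.7 -146.9] size [156.7 171.3] ang 3.46 med [ 604.3 -148.    11.4]
posttop 189 c [ 616.4 -156.3] size [26.8 34.7] ang 3.63 med [ 617.1 -155.7  213.2]
hook 95 c [ 590.9 -101.1] size [ 8.1 57.7] ang 6.35 med [ 591.1 -101.   193. ]
[ 0.12072875 -0.99268556  0.59104    -0.10156503]
caddytop 3006 c [472.7 153.1] size [170.9 120.9] ang 86.04 med [470.8 151.2  44.4]
holed head 113 c [441.9 120.5] size [38.3 10. ] ang 86.24 med [440.9 118.8 158.7]
plain head 120 c [502.3 184.6] size [38.  10.5] ang 86.01 med [499.9 183.2 157.1]
holed low 68 c [441.5 120.2] size [68.1 10. ] ang 89.0 med [439.6 106.6  73.3]
pink 265 c [553.4 -14.9] size [10.5 69. ] ang 17.89 med [551.2 -15.  100.6]
scene table z 0.0008320063506921176
plate 636 c [ 636.4 -157.1] size [162.1 127.8] ang 2.32 med [ 594.1 -142.7   11.7]
posttop 76 c [ 612.2 -154.8] size [27.1 34.7] ang 1.75 med [ 612.5 -152.3  213.4]
hook 42 c [587.4 -99.3] size [ 7.  60.8] ang 4.35 med [586.8 -97.3 193.4]
[ 0.0975529  -0.9952303   0.585212   -0.08851095]
caddytop 2097 c [468.6 131.3] size [134.2 222.8] ang 0.97 med [463.5 169.6  44.8]
holed head 202 c [439.1 120.8] size [42.9 12.6] ang 83.41 med [436.9 123.6 143.5]
plain head 195 c [498.  185.5] size [38.5 12.6] ang 81.46 med [496.5 188.9 145.8]
holed low 194 c [438.9 121.2] size [71.  12.8] ang 87.44 med [436.2 129.   72.5]
pink 277 c [549.4 -10.2] size [12.1 69.3] ang 19.57 med [546.4  -4.6 101. ]
```

```bash
cat > go.py <<'E'
import sys,json
from h import *
from scipy.spatial.transform import Rotation as Rn
# usage: go.py yaw_deg x y z [x y z ...]  -> turn (deg) & shifts in tool axes from current pose
def main(a):
    s=arm.observe(); R=Rn.from_euler('xyz',s["tcp_rot"])
    T=Rn.from_euler('xyz',[np.pi,0,np.radians(a[0])])
    print("t",round(s["time"],2),"tcp",s["tcp_pos"].round(4),"rpy",np.degrees(s["tcp_rot"]).round(2),"F",s["ft_force"].round(1),"w",round(s["grip_width"],4))
    print("turn",np.degrees((R.inv()*T).as_rotvec()).round(2))
    for i in range(1,len(a),3): print(a[i:i+3],"shift",R.inv().apply(np.array(a[i:i+3])-s["tcp_pos"]).round(4))
main([float(v) for v in sys.argv[1:]])
E
python3 go.py 0 .304 -.602 .285 .630 -.09 .285
```

```text
t 0.1 tcp [ 0.3041 -0.6019  0.2375] rpy [-179.88   -0.     26.8 ] F [ 0.7 -0.4  0.6] w 0.0881
turn [-0.12  0.03 26.8 ]
[0.304, -0.602, 0.285] shift [-0.0001 -0.     -0.0475]
[0.63, -0.09, 0.285] shift [ 0.5217 -0.31   -0.0468]
```

```bash
python3 -m pendant '[[[0,0,0],[0,0,-0.047],1],[[0,0,5],[0.05,-0.03,-0.047],1],[[0,0,10],[0.085,-0.05,-0.047],1],[[0,0,16],[0.12,-0.071,-0.047],1],[[0,0,22],[0.155,-0.092,-0.047],1],[[0,0,26.8],[0.19,-0.113,-0.047],1],[[0,0,26.8],[0.225,-0.134,-0.047],1],[[0,0,26.8],[0.26,-0.155,-0.047],1]]'; python3 go.py 0 .630 -.09 .285
```

```text
time: 0.77
tcp_pos: [0.461, -0.3544, 0.2853]
tcp_rot: [-3.141, 0.0, -0.001]
ft_force: [-0.5, 0.1, -0.8]
grip_width: 0.0371
finger_force: 0.0
t 0.77 tcp [ 0.461  -0.3544  0.2853] rpy [-1.7998e+02  3.0000e-02 -3.0000e-02] F [-0.5  0.1 -0.8] w 0.0371
turn [-0.02  0.03 -0.03]
[0.63, -0.09, 0.285] shift [ 0.1689 -0.2645  0.0003]
```

```bash
python3 -m pendant '[[[0,0,0],[0.02,-0.033,0],1],[[0,0,0],[0.04,-0.066,0],1],[[0,0,0],[0.063,-0.1,0],1],[[0,0,0],[0.086,-0.134,0],1],[[0,0,0],[0.108,-0.168,0],1],[[0,0,0],[0.13,-0.202,0],1],[[0,0,0],[0.15,-0.235,0],1],[[0,0,0],[0.169,-0.265,0],1]]'; python3 -m pendant '[[[0,0,0],[0,0,0],1],[[0,0,0],[0,0,0.02],1],[[0,0,0],[0,0,0.05],1],[[0,0,0],[0,0,0.08],1],[[0,0,0],[0,0,0.1],1],[[0,0,0],[0,0,0.109],1],[[0,0,0],[0,0,0.109],1],[[0,0,0],[0,0,0.109],1]]'; python3 go.py 0 .630 -.093 .176; python3 - <<'E'
from h import *
f=grab("scene");save(f,"pics/s1.png");a=cv2.imread("pics/s1.png")[100:260,220:380]
f=grab("wrist");save(f,"pics/w1.png");b=cv2.imread("pics/w1.png")
o=np.zeros((420,790,3),np.uint8);o[:400,:400]=cv2.resize(a,(400,400));o[:293,400:]=cv2.resize(b,(390,293));cv2.imwrite("pics/v1.png",o)
E
```

```text
time: 1.43
tcp_pos: [0.6301, -0.089, 0.2851]
tcp_rot: [-3.141, 0.001, 0.001]
ft_force: [-0.4, -0.9, 0.2]
grip_width: 0.0005
finger_force: 0.0
time: 2.1
tcp_pos: [0.6294, -0.0918, 0.1768]
tcp_rot: [-3.142, 0.001, -0.0]
ft_force: [-0.4, -0.3, -0.4]
grip_width: 0.0002
finger_force: 0.0
t 2.1 tcp [ 0.6294 -0.0918  0.1768] rpy [-1.8e+02  3.0e-02 -2.0e-02] F [-0.4 -0.3 -0.4] w 0.0002
turn [-0.    0.03 -0.02]
[0.63, -0.093, 0.176] shift [0.0006 0.0012 0.0008]
```

View pics/v1.png

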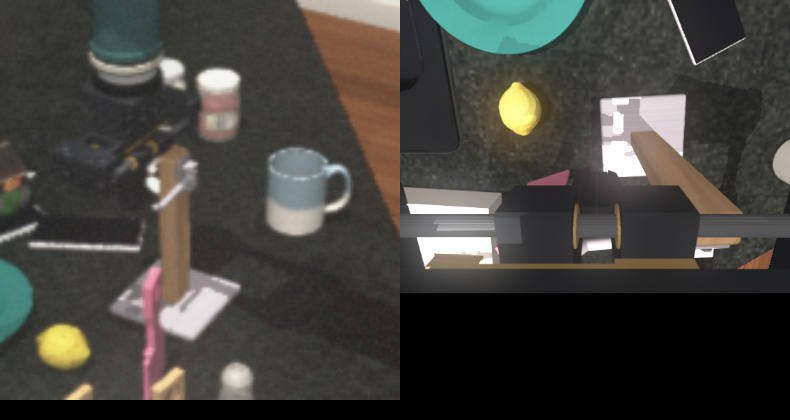

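The gripper is behind (+x of) the hook bar, clear of the post and the lemon. Now I'll push round the arc.

```bash
python3 -m pendant '[[[0,0,0],[-0.012,0.001,0],1],[[0,0,0],[-0.024,0.003,0],1],[[0,0,0],[-0.034,0.002,0],1],[[0,0,0],[-0.043,0,0],1],[[0,0,0],[-0.054,0.002,0],1],[[0,0,0],[-0.065,0.005,0],1],[[0,0,0],[-0.076,0.011,0],1],[[0,0,0],[-0.086,0.019,0],1]]'; python3 go.py 0 .536 -.127 .176 .532 -.137 .176
```

```text
time: 2.87
tcp_pos: [0.5424, -0.1104, 0.1769]
tcp_rot: [-3.141, -0.0, 0.001]
ft_force: [0.3, 0.6, -0.1]
grip_width: 0.0004
finger_force: 0.5
t 2.87 tcp [ 0.5424 -0.1104  0.1769] rpy [-1.7998e+02 -0.0000e+00  5.0000e-02] F [ 0.3  0.6 -0.1] w 0.0004
turn [-0.02 -0.    0.05]
[0.536, -0.127, 0.176] shift [-0.0064  0.0166  0.0009]
[0.532, -0.137, 0.176] shift [-0.0104  0.0266  0.0008]
```

```bash
python3 -m pendant '[[[0,0,0],[-0.003,0.006,0],1],[[0,0,0],[-0.006,0.012,0],1],[[0,0,0],[-0.008,0.017,0],1],[[0,0,0],[-0.01,0.02,0],1],[[0,0,0],[-0.01,0.023,0],1],[[0,0,0],[-0.01,0.025,0],1],[[0,0,0],[-0.01,0.027,0],1],[[0,0,0],[-0.01,0.027,0],1]]'; cat > hk.py <<'E'
from h import *
f=grab("top"); np.savez("top1.npz",**f);P=cloud(f);x,y,z=P[...,0],P[...,1],P[...,2]
m=(x>.48)&(x<.60)&(y>-.2)&(y<-.06)&(z>.175)&(z<.21)
print(m.sum());p=P[m]
for a in sorted(p.tolist())[::max(1,len(p)//40)]: print(np.round(a,3))
E
python3 hk.py
```

```text
time: 3.53
tcp_pos: [0.5336, -0.1377, 0.1765]
tcp_rot: [3.141, 0.0, -0.0]
ft_force: [0.1, 0.0, 0.3]
grip_width: 0.0003
finger_force: 0.0
0
```

```bash
python3 -m pendant '[[[0,0,0],[0,0.001,0],1],[[0,0,0],[0,0.002,0],1],[[0,0,0],[0,0.003,0],1],[[0,0,0],[0,0.004,0],1],[[0,0,0],[0,0.005,0],1],[[0,0,0],[0,0.005,0],1],[[0,0,0],[0,0.005,0],1],[[0,0,0],[0,0.005,0],1]]'; python3 - <<'E'
from h import *
f=grab("scene");save(f,"pics/s2.png");a=cv2.imread("pics/s2.png")[120:240,230:390]
f=grab("wrist");b=f["pixels"][...,::-1];print(arm.observe()["ft_force"],arm.observe()["moment"])
o=np.zeros((420,790,3),np.uint8);o[:300,:400]=cv2.resize(a,(400,300));o[:293,400:]=cv2.resize(b,(390,293));cv2.imwrite("pics/v2.png",o)
E
```

```text
time: 4.25
tcp_pos: [0.5336, -0.1424, 0.1767]
tcp_rot: [3.141, -0.0, 0.0]
ft_force: [-0.4, 0.6, -0.3]
grip_width: 0.0004
finger_force: 0.2
[-0.17984513  0.4583768   0.24036801] [ 0.05861417 -0.00084186 -0.00730505]
```

View pics/v2.png

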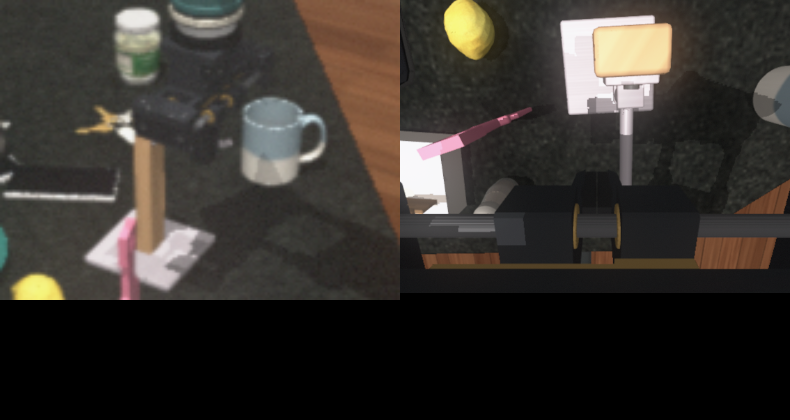

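The wrist view shows the bar nearly straight out, at about (626,150) in the composite. There is only friction force so far, so I'll keep pushing until the stop resists.

```bash
python3 -m pendant '[[[0,0,0],[0,0.001,0],1],[[0,0,0],[0,0.002,0],1],[[0,0,0],[0,0.003,0],1],[[0,0,0],[0,0.004,0],1],[[0,0,0],[0,0.004,0],1],[[0,0,0],[0,0.004,0],1],[[0,0,0],[0,0.004,0],1],[[0,0,0],[0,0.004,0],1]]'
python3 -m pendant '[[[0,0,0],[0,0.001,0],1],[[0,0,0],[0,0.002,0],1],[[0,0,0],[0,0.003,0],1],[[0,0,0],[0,0.003,0],1],[[0,0,0],[0,0.003,0],1],[[0,0,0],[0,0.003,0],1],[[0,0,0],[0,0.003,0],1],[[0,0,0],[0,0.003,0],1]]'
```

```text
time: 5.02
tcp_pos: [0.5335, -0.1447, 0.1767]
tcp_rot: [-3.138, 0.0, -0.0]
ft_force: [0.1, 6.0, 2.4]
grip_width: 0.0007
finger_force: 3.4
time: 5.68
tcp_pos: [0.5335, -0.1451, 0.1767]
tcp_rot: [-3.134, 0.001, -0.0]
ft_force: [-0.7, 14.6, 2.9]
grip_width: 0.0005
finger_force: 7.6
```

```bash
python3 -m pendant '[[[0,0,0],[0,-0.007,0],1],[[0,0,0],[0,-0.02,0],1],[[0,0,0],[0,-0.04,-0.01],1],[[0,0,0],[0,-0.06,-0.04],1],[[0,0,0],[0,-0.07,-0.08],-1],[[0,0,0],[-0.03,-0.07,-0.11],-1],[[0,0,0],[-0.06,-0.07,-0.11],-1],[[0,0,0],[-0.06,-0.07,-0.11],-1]]'; cat > hk.py <<'E'
from h import *
from m import rect
for n in ("top","wrist","scene"):
    f=grab(n); np.savez(n+"1.npz",**f);P=cloud(f);x,y,z=P[...,0],P[...,1],P[...,2]
    def box(x0,x1,y0,y1,z0,z1): return (x>x0)&(x<x1)&(y>y0)&(y<y1)&(z>z0)&(z<z1)
    m=box(.495,.578,-.185,-.135,.18,.21)
    print(n)
    if m.sum()>5:
        rect(P,m,"hook"); l=cv2.fitLine(P[m][:,:2].astype(np.float32),cv2.DIST_HUBER,0,.01,.01).ravel();print(l,np.degrees(np.arctan(l[1]/l[0])),"y at x=.55:",l[3]+(.55-l[2])*l[1]/l[0],"zmax",np.nanpercentile(z[m],[50,95]))
    rect(P,box(.57,.65,-.2,-.1,.205,.222),"posttop")
    m2=box(.40,.465,.06,.18,.15,.175)
    if m2.sum()>3: rect(P,m2,"holed top")
    if n=="wrist": save(f,"pics/w3.png")
E
python3 hk.py
```

```text
time: 6.35
tcp_pos: [0.4713, -0.0791, 0.2895]
tcp_rot: [3.14, -0.003, 0.0]
ft_force: [1.0, -0.2, -1.0]
grip_width: 0.025
finger_force: 0.0
top
posttop 122 c [ 619.8 -155.8] size [19.2 34.2] ang 0.5 med [ 621.7 -157.8  214. ]
holed top 85 c [442.1 120.8] size [38.1 10.2] ang 86.57 med [441.5 120.6 159.2]
wrist
hook 1160 c [ 543.6 -162.4] size [69.   8.3] ang 2.94 med [ 545.4 -161.3  193.5]
[ 0.99829906  0.05830054  0.5487717  -0.16109134] 3.3422701 y at x=.55: -0.16101961 zmax [0.19351111 0.19828855]
posttop 1281 c [ 600.  -158.1] size [35.7 20. ] ang 87.0 med [ 603.6 -157.8  211.3]
holed top 639 c [439.8 118.9] size [40.  11.2] ang 85.6 med [441.2 117.2 159.5]
scene
hook 67 c [ 543.  -158.2] size [68.5 11.8] ang 2.58 med [ 542.  -158.4  193. ]
[ 0.99826664  0.0588536   0.5428571  -0.15859435] 3.3740125 y at x=.55: -0.15817323 zmax [0.19297685 0.19685499]
posttop 97 c [ 613.9 -155.5] size [37.2 38.4] ang 45.84 med [ 610.4 -151.9  212.9]
holed top 85 c [438.8 121.4] size [40.4 13. ] ang 88.51 med [437.1 124.  158.9]
```

View pics/w3.png

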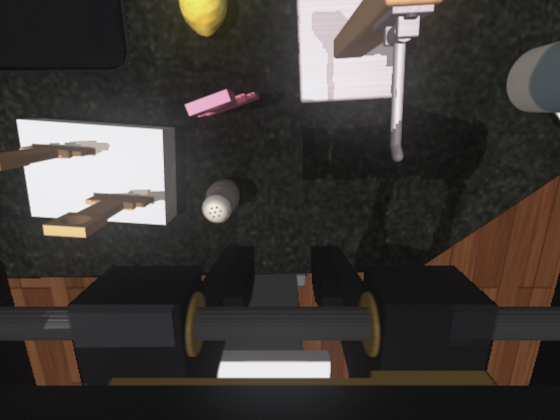

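The wrist view shows the hook straight out: bar from (402,40) to its lip at (397,155), yaw about 3.35°, matching the stand. The holed scraper is still in its slot near (85,225). Next I go above it.

```bash
python3 go.py -3.7 .4405 .1205 .24
```

```text
t 6.5 tcp [ 0.4736 -0.0794  0.2866] rpy [ 1.7997e+02 -5.0000e-02 -1.0000e-02] F [-0.7  0.3 -0.8] w 0.037
turn [ 0.03 -0.05  3.69]
[0.4405, 0.1205, 0.24] shift [-0.0332 -0.1999  0.0465]
```

```bash
python3 -m pendant '[[[0,0,1],[-0.005,-0.03,0],-1],[[0,0,2],[-0.01,-0.065,0],-1],[[0,0,3],[-0.018,-0.1,0],-1],[[0,0,3.7],[-0.025,-0.14,0],-1],[[0,0,3.7],[-0.033,-0.175,0.01],-1],[[0,0,3.7],[-0.033,-0.2,0.03],-1],[[0,0,3.7],[-0.033,-0.2,0.046],-1],[[0,0,3.7],[-0.033,-0.2,0.046],-1]]'; python3 -m pendant '[[[0,0,0],[0,0,0],-1],[[0,0,0],[0,0,0],-1],[[0,0,0],[0,0,0],-1],[[0,0,0],[0,0,0],-1],[[0,0,0],[0,0,0],-1],[[0,0,0],[0,0,0],-1],[[0,0,0],[0,0,0],-1],[[0,0,0],[0,0,0],-1]]' ; python3 - <<'E'
from h import *
from m import rect
f=grab("wrist");save(f,"pics/w4.png");P=cloud(f);x,y,z=P[...,0],P[...,1],P[...,2]
rect(P,(x>.41)&(x<.47)&(y>.07)&(y<.17)&(z>.15)&(z<.17),"holed top")
E
python3 go.py -3.7 .4405 .1205 .122
```

```text
time: 7.17
tcp_pos: [0.4384, 0.1217, 0.236]
tcp_rot: [3.139, 0.008, -0.061]
ft_force: [-0.2, -0.2, -0.2]
grip_width: 0.0879
finger_force: 0.0
time: 7.83
tcp_pos: [0.4406, 0.1204, 0.241]
tcp_rot: [-3.141, -0.0, -0.065]
ft_force: [0.5, 0.2, 0.9]
grip_width: 0.0882
finger_force: 0.0
holed top 828 c [439.7 119.4] size [38.1 10.9] ang 85.55 med [440.9 119.  159.8]
t 7.88 tcp [0.4406 0.1205 0.2409] rpy [-1.80e+02 -2.00e-02 -3.71e+00] F [ 0.1 -0.2 -0.5] w 0.0878
turn [-0.   -0.02 -0.01]
[0.4405, 0.1205, 0.122] shift [-1.000e-04  0.000e+00  1.189e-01]
```

View pics/w4.png

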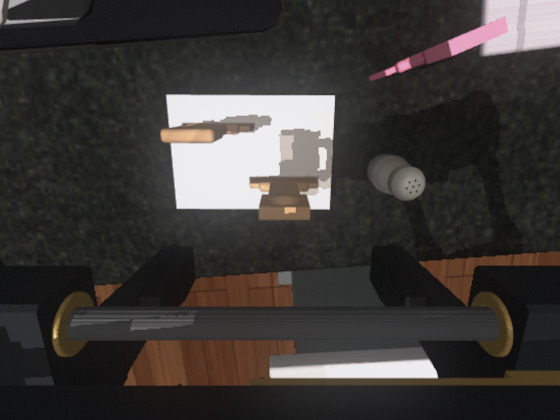

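The holed scraper's head, at (285,205), is centred between the open fingers, whose midpoint is about x=283. I'll descend and grip.

```bash
python3 -m pendant '[[[0,0,0],[0,0.001,0.02],-1],[[0,0,0],[0,0.001,0.05],-1],[[0,0,0],[0,0.001,0.08],-1],[[0,0,0],[0,0.001,0.105],-1],[[0,0,0],[0,0.001,0.119],-1],[[0,0,0],[0,0.001,0.119],-1],[[0,0,0],[0,0.001,0.119],0],[[0,0,0],[0,0.001,0.119],1]]'; python3 -m pendant '[[[0,0,0],[0,0,0],1],[[0,0,0],[0,0,0],1],[[0,0,0],[0,0,0],1],[[0,0,0],[0,0,0],1],[[0,0,0],[0,0,0],1],[[0,0,0],[0,0,0],1],[[0,0,0],[0,0,0],1],[[0,0,0],[0,0,0],1]]'; python3 go.py -3.7 .4405 .1205 .122
```

```text
time: 8.55
tcp_pos: [0.4414, 0.1198, 0.1229]
tcp_rot: [-3.141, -0.002, -0.065]
ft_force: [0.3, 0.6, 0.1]
grip_width: 0.0768
finger_force: 0.0
time: 9.22
tcp_pos: [0.4407, 0.1196, 0.1219]
tcp_rot: [3.142, -0.0, -0.065]
ft_force: [-0.0, 0.5, 1.1]
grip_width: 0.0375
finger_force: 30.0
t 9.22 tcp [0.4407 0.1196 0.1219] rpy [ 1.8e+02 -2.0e-02 -3.7e+00] F [-0.   0.5  1.1] w 0.0375
turn [ 0.   -0.02  0.  ]
[0.4405, 0.1205, 0.122] shift [-0.0002 -0.0009 -0.0001]
```

```bash
python3 -m pendant '[[[0,0,0],[0,0,-0.01],1],[[0,0,0],[0,0,-0.025],1],[[0,0,0],[0,0,-0.045],1],[[0,0,0],[0,0,-0.07],1],[[0,0,0],[0,0,-0.1],1],[[0,0,0],[0,0,-0.13],1],[[0,0,0],[0,0,-0.15],1],[[0,0,0],[0,0,-0.165],1]]'; python3 go.py 3.4 .44 -.166 .28
```

```text
time: 9.88
tcp_pos: [0.4412, 0.1198, 0.29]
tcp_rot: [-3.14, -0.003, -0.065]
ft_force: [-0.4, -0.4, -0.4]
grip_width: 0.0378
finger_force: 30.0
t 9.88 tcp [0.4412 0.1198 0.29  ] rpy [-179.94   -0.2    -3.7 ] F [-0.4 -0.4 -0.4] w 0.0378
turn [-0.05 -0.2  -7.1 ]
[0.44, -0.166, 0.28] shift [0.0172 0.2853 0.0098]
```

```bash
python3 -m pendant '[[[0,0,-1],[0.002,0.02,0],1],[[0,0,-2],[0.004,0.055,0],1],[[0,0,-3],[0.006,0.095,0],1],[[0,0,-4],[0.009,0.135,0],1],[[0,0,-5],[0.012,0.175,0],1],[[0,0,-6],[0.014,0.215,0],1],[[0,0,-7.1],[0.016,0.25,0],1],[[0,0,-7.1],[0.017,0.27,0],1]]';  python3 go.py 3.4 .44 -.166 .174
```

```text
time: 10.55
tcp_pos: [0.4393, -0.1542, 0.2872]
tcp_rot: [3.14, 0.0, 0.058]
ft_force: [0.2, 0.3, -1.2]
grip_width: 0.0372
finger_force: 30.0
t 10.55 tcp [ 0.4393 -0.1542  0.2872] rpy [179.93   0.     3.31] F [ 0.2  0.3 -1.2] w 0.0372
turn [ 0.07  0.   -0.09]
[0.44, -0.166, 0.174] shift [-0.      0.0117  0.1132]
```

```bash
python3 -m pendant '[[[0,0,0],[0,0.012,0],1],[[0,0,0],[0,0.012,0.02],1],[[0,0,0],[0,0.012,0.045],1],[[0,0,0],[0,0.012,0.07],1],[[0,0,0],[0,0.012,0.095],1],[[0,0,0],[0,0.012,0.11],1],[[0,0,0],[0,0.012,0.115],1],[[0,0,0],[0,0.012,0.115],1]]'; python3 go.py 3.4 .44 -.166 .174 .485 -.164 .174; python3 - <<'E'
from h import *
f=grab("wrist");b=f["pixels"][...,::-1]
g=grab("scene");a=g["pixels"][120:240,230:390,::-1]
P=cloud(g);x,y,z=P[...,0],P[...,1],P[...,2]
m=(x>.40)&(x<.48)&(y>-.21)&(y<-.1)&(z>.06)&(z<.15); print(m.sum(),np.median(P[m],0).round(3))
o=np.zeros((420,790,3),np.uint8);o[:300,:400]=cv2.resize(a,(400,300));o[:293,400:]=cv2.resize(b,(390,293));cv2.imwrite("pics/v5.png",o)
E
```

```text
time: 11.22
tcp_pos: [0.4396, -0.1618, 0.1702]
tcp_rot: [-3.14, 0.003, 0.06]
ft_force: [-0.6, -0.5, -1.3]
grip_width: 0.0377
finger_force: 30.0
t 11.22 tcp [ 0.4396 -0.1618  0.1702] rpy [-179.89    0.18    3.44] F [-0.6 -0.5 -1.3] w 0.0377
turn [-0.11  0.18  0.04]
[0.44, -0.166, 0.174] shift [ 0.0001  0.0042 -0.0038]
[0.485, -0.164, 0.174] shift [ 0.0451  0.0049 -0.0039]
250 [ 0.436 -0.152  0.103]
```

View pics/v5.png

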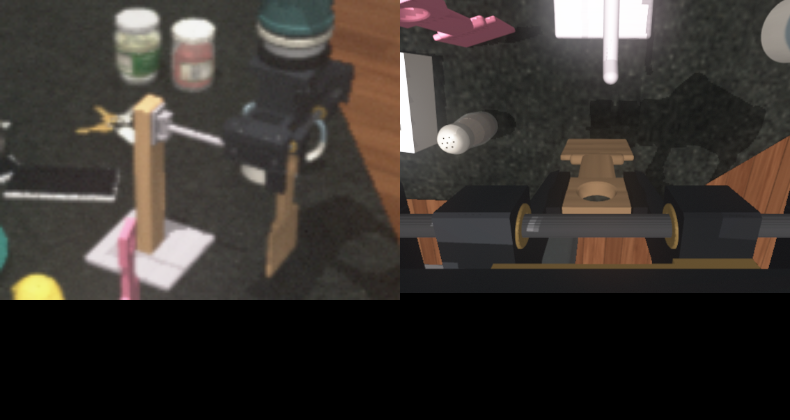

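The wrist view shows the hole at about (597,192) facing the hook tip at (611,78), with the scraper held upright. I'll settle, then measure eye against bar in the same frame.

```bash
python3 -m pendant '[[[0,0,0],[0,0,0],1],[[0,0,0],[0,0,0],1],[[0,0,0],[0,0,0],1],[[0,0,0],[0,0,0],1],[[0,0,0],[0,0,0],1],[[0,0,0],[0,0,0],1],[[0,0,0],[0,0,0],1],[[0,0,0],[0,0,0],1]]'; cat > e.py <<'E'
from h import *
from m import rect
s=arm.observe();T=s["tcp_pos"];print("tcp",T.round(4),s["tcp_rot"].round(3))
f=grab("wrist");P=cloud(f);x,y,z=P[...,0],P[...,1],P[...,2]
C=f["pixels"].astype(int); wood=(C[...,0]-C[...,2]>30)
b=(x>.48)&(x<.58)&(y>-.2)&(y<-.12)&(z>.18)&(z<.21)
l=cv2.fitLine(P[b][:,:2].astype(np.float32),cv2.DIST_HUBER,0,.01,.01).ravel();sl=l[1]/l[0]
print("bar",b.sum(),"deg",np.degrees(np.arctan(sl)).round(2),"y@.51",l[3]+(.51-l[2])*sl,"y@.55",l[3]+(.55-l[2])*sl,"xmin",x[b].min(),"z50,98",np.percentile(z[b],[50,98]))
h=wood&(abs(x-T[0])<.02)&(abs(y-T[1])<.04)&(z>.155)&(z<.23)
if h.sum()>20: rect(P,h,"head"); print("z range",np.percentile(z[h],[2,98]))
bl=wood&(abs(x-T[0])<.02)&(abs(y-T[1])<.05)&(z>.04)&(z<.13)
if bl.sum()>20: rect(P,bl,"blade")
E
python3 e.py
```

```text
time: 11.98
tcp_pos: [0.4407, -0.1629, 0.1717]
tcp_rot: [3.142, 0.0, 0.059]
ft_force: [-0.9, 0.7, -1.0]
grip_width: 0.0378
finger_force: 30.0
tcp [ 0.4407 -0.1629  0.1717] [3.142 0.    0.059]
bar 2688 deg 2.93 y@.51 -0.16400786 y@.55 -0.16196147 xmin 0.5087610817930579 z50,98 [0.19363328 0.19986111]
head 5065 c [ 440.5 -166.2] size [47.9 14.9] ang 84.59 med [ 444.3 -162.1  188.6]
z range [0.1578893  0.21049222]
blade 2905 c [ 440.5 -162.8] size [ 9.9 69. ] ang 3.2 med [ 442.7 -162.1  103.9]
```

```bash
python3 -m pendant '[[[0,0,0],[0,0.002,-0.001],1],[[0,0,0],[0.005,0.005,-0.0015],1],[[0,0,0],[0.015,0.005,-0.0015],1],[[0,0,0],[0.025,0.005,-0.0015],1],[[0,0,0],[0.035,0.005,-0.0015],1],[[0,0,0],[0.044,0.005,-0.0015],1],[[0,0,0],[0.05,0.005,-0.0015],1],[[0,0,0],[0.05,0.005,-0.0015],1]]'; python3 e.py
```

```text
time: 12.7
tcp_pos: [0.4926, -0.1648, 0.1732]
tcp_rot: [3.142, -0.0, 0.06]
ft_force: [0.2, -0.1, -0.7]
grip_width: 0.0377
finger_force: 30.0
tcp [ 0.4926 -0.1648  0.1732] [ 3.142 -0.     0.06 ]
bar 9027 deg 1.92 y@.51 -0.16355377 y@.55 -0.16221137 xmin 0.4858973995728768 z50,98 [0.19370408 0.2093364 ]
head 4870 c [ 492.5 -168.5] size [47.5 14.9] ang 83.58 med [ 496.1 -163.8  192.1]
z range [0.15990997 0.21198816]
blade 2304 c [ 492.6 -164.6] size [ 9.1 68.8] ang 3.53 med [ 494.2 -157.1  107.1]
```

```bash
python3 -m pendant '[[[0,0,0],[0.006,0,0],1],[[0,0,0],[0.013,0,0],1],[[0,0,0],[0.02,0,0],1],[[0,0,0],[0.027,0,0],1],[[0,0,0],[0.034,0,0],1],[[0,0,0],[0.04,0,0],1],[[0,0,0],[0.044,0,0],1],[[0,0,0],[0.044,0,0],1]]'; python3 -m pendant '[[[0,0,0],[0.005,0,0],1],[[0,0,0],[0.01,0,0],1],[[0,0,0],[0.014,0,0],1],[[0,0,0],[0.014,0,0],1],[[0,0,0],[0.014,0,0],1],[[0,0,0],[0.014,0,0],1],[[0,0,0],[0.014,0,0],1],[[0,0,0],[0.014,0,0],1]]';  python3 - <<'E'
from h import *
f=grab("wrist");b=f["pixels"][...,::-1]
g=grab("scene");a=g["pixels"][120:240,230:390,::-1]
o=np.zeros((420,790,3),np.uint8);o[:300,:400]=cv2.resize(a,(400,300));o[:293,400:]=cv2.resize(b,(390,293));cv2.imwrite("pics/v6.png",o)
E
```

```text
time: 13.42
tcp_pos: [0.5358, -0.1623, 0.1732]
tcp_rot: [3.142, -0.0, 0.06]
ft_force: [1.0, 0.5, -1.2]
grip_width: 0.0379
finger_force: 30.0
time: 14.08
tcp_pos: [0.5486, -0.1615, 0.1732]
tcp_rot: [-3.142, 0.0, 0.059]
ft_force: [0.1, -0.8, -1.1]
grip_width: 0.0375
finger_force: 30.0
```

View pics/v6.png

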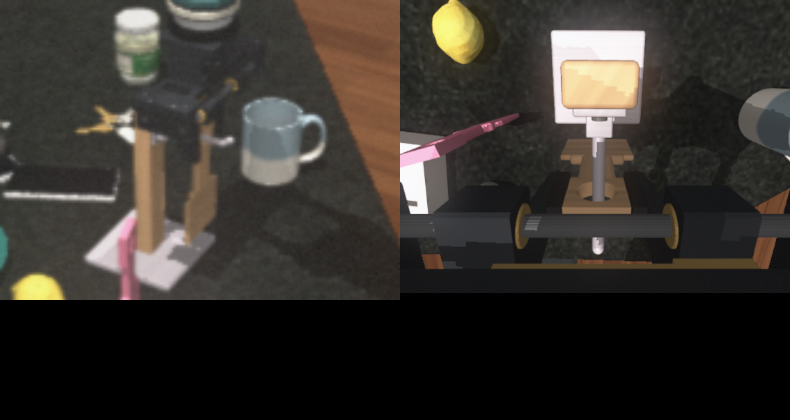

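The bar runs through the hole: it enters at about (597,195), and the lip at (598,248) has passed through. I'll lower onto the bar, then release.

```bash
python3 -m pendant '[[[0,0,0],[0,0,0.002],1],[[0,0,0],[0,0,0.004],1],[[0,0,0],[0,0,0.006],1],[[0,0,0],[0,0,0.008],1],[[0,0,0],[0,0,0.0095],1],[[0,0,0],[0,0,0.0095],1],[[0,0,0],[0,0,0.0095],1],[[0,0,0],[0,0,0.0095],1]]'
```

```text
time: 14.85
tcp_pos: [0.5489, -0.1615, 0.1637]
tcp_rot: [-3.142, -0.0, 0.059]
ft_force: [-0.2, 0.0, -1.5]
grip_width: 0.0374
finger_force: 30.0
```

```bash
python3 -m pendant '[[[0,0,0],[0,0,0],0.1],[[0,0,0],[0,0,0],0.05],[[0,0,0],[0,0,0],0],[[0,0,0],[0,0,0],-0.2],[[0,0,0],[0,0,0],-0.5],[[0,0,0],[0,0,0],-0.8],[[0,0,0],[0,0,0],-0.8],[[0,0,0],[0,0,0],-0.8]]'; python3 -m pendant '[[[0,0,0],[0,0,0],-0.8],[[0,0,0],[0,0,-0.01],-0.8],[[0,0,0],[0,0,-0.025],-0.8],[[0,0,0],[0,0,-0.045],-0.8],[[0,0,0],[0,0,-0.065],-0.8],[[0,0,0],[0,0,-0.09],-0.8],[[0,0,0],[0,0,-0.12],-0.8],[[0,0,0],[-0.02,0,-0.14],-0.8]]'; python3 -m pendant '[[[0,0,0],[-0.03,0,0],-0.8],[[0,0,0],[-0.06,0,0],-0.8],[[0,0,0],[-0.09,0,0],-0.8],[[0,0,0],[-0.1,0,0],-0.8],[[0,0,0],[-0.1,0,0],-0.8],[[0,0,0],[-0.1,0,0],-0.8],[[0,0,0],[-0.1,0,0],-0.8],[[0,0,0],[-0.1,0,0],-0.8]]'; cat > fin.py <<'E'
from h import *
from m import rect
f=grab("wrist");b=f["pixels"][...,::-1]
g=grab("scene");a=g["pixels"][120:240,230:390,::-1]
for n,F in(("w",f),("s",g)):
    P=cloud(F);x,y,z=P[...,0],P[...,1],P[...,2];C=F["pixels"].astype(int);wood=C[...,0]-C[...,2]>30
    h=wood&(x>.52)&(x<.58)&(y>-.21)&(y<-.11)
    for lo,hi in((.165,.21),(.04,.11)):
        m=h&(z>lo)&(z<hi)
        if m.sum()>20: rect(P,m,n); print("zmax",np.percentile(z[m],99))
o=np.zeros((420,790,3),np.uint8);o[:300,:400]=cv2.resize(a,(400,300));o[:293,400:]=cv2.resize(b,(390,293));cv2.imwrite("pics/v7.png",o)
E
python3 fin.py
```

```text
time: 15.52
tcp_pos: [0.5488, -0.1615, 0.1637]
tcp_rot: [-3.142, -0.0, 0.059]
ft_force: [0.7, -0.4, -1.4]
grip_width: 0.0753
finger_force: 0.0
time: 16.18
tcp_pos: [0.5315, -0.1629, 0.3074]
tcp_rot: [3.14, -0.005, 0.06]
ft_force: [0.1, 0.5, 1.2]
grip_width: 0.0794
finger_force: 0.0
time: 16.85
tcp_pos: [0.4302, -0.1686, 0.3037]
tcp_rot: [-3.141, -0.0, 0.06]
ft_force: [0.7, 0.2, -0.0]
grip_width: 0.0794
finger_force: 0.0
w 972 c [ 548.1 -161.5] size [14.8 37.8] ang 4.13 med [ 547.5 -161.1  200.7]
zmax 0.20256368616622816
w 74 c [ 547.8 -162.4] size [ 5.5 67.6] ang 3.44 med [ 547.6 -135.6  109.2]
zmax 0.10998392866360365
s 116 c [ 552.2 -157.2] size [22.  41.1] ang 2.98 med [ 545.5 -151.   189.7]
zmax 0.20294048825628433
s 186 c [ 545.8 -158.7] size [ 8.9 75.1] ang 1.27 med [ 545.2 -154.1   81.3]
zmax 0.10905924157724098
```

View pics/v7.png

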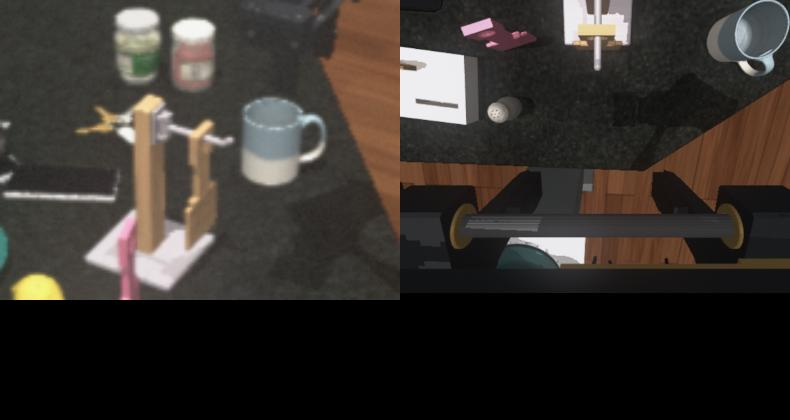

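The scraper hangs freely on the hook, upright at about (200,185) on the left, with its head top at z≈0.202 as expected. The gripper is clear. I'll let it settle and hand in.

```bash
for i in 1 2 3; do python3 -m pendant '[[[0,0,0],[0,0,0],-0.8],[[0,0,0],[0,0,0],-0.8],[[0,0,0],[0,0,0],-0.8],[[0,0,0],[0,0,0],-0.8],[[0,0,0],[0,0,0],-0.8],[[0,0,0],[0,0,0],-0.8],[[0,0,0],[0,0,0],-0.8],[[0,0,0],[0,0,0],-0.8]]'|head -1; done; python3 fin.py; python3 -c "
from plant import arm
print(arm.close_job())"
```

```text
time: 17.62
time: 18.28
time: 18.95
w 1012 c [ 547.1 -161.7] size [12.2 38. ] ang 3.22 med [ 547.3 -160.9  200.7]
zmax 0.2025290301906584
w 65 c [ 547.8 -161.4] size [ 4.8 67.5] ang 3.33 med [ 546.8 -134.6  109.2]
zmax 0.10995749565985462
s 113 c [ 548.2 -159.4] size [38.7 26. ] ang 67.26 med [ 545.2 -151.   190. ]
zmax 0.2039703485082323
s 183 c [ 547.3 -159.8] size [ 9.8 72.6] ang 4.33 med [ 545.3 -152.2   81.2]
zmax 0.10943268745874855
the job is handed in; nothing more can be done
None
```

The hook is swung out to its stop and the holed scraper hangs freely on it, with no contact made with anything else; I handed the job in at about 19 s, and no verdict came back.

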